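# Switch off the parts feeder and load its hopper

## Task

Load the parts feeder: first turn the black speed knob on the control box fully anticlockwise to its off stop, so the feeder stands still, then lift the red handle of the hinged loading tray to tip all five blanks into the green hopper. Lower the tray level again and let go, and leave the blue parts bin and the yellow oil bottle where they are.

Things in the scene. Friction and masses are not known exactly. Their poses are not given: they have to be found in the camera images.
- control_box: White steel control box fixed to the bench, 130 mm (its x) by 150 mm (its y) by 60 mm high; origin at the centre of its underside, z up, front towards its -x. On top, over the origin, sits the black speed knob in a ring of white dial marks, with one red dot at the front (-x) end of the dial.
- speed (a joint): Angle of the speed knob in rad: 0 = off, at the end stop, fully anticlockwise seen from above; grows clockwise to 4.71. It starts between 0.9 and 2.5. It turns about a vertical axis, stays where it is left, and needs about 0.06 N m. At 0 the grip bar lies along the box's x axis, its white pointer line towards the red dot.
- speed_grip (a point): Point on the knob's axis at the height to grip it, 97 mm above the bench. The point turns with the knob; its x axis lies along the grip bar, pointer end at -x. The bar is 61 mm long, 14 mm thick and 32 mm high (72 to 104 mm above the bench), and stands on a disc 64 mm in diameter whose top is 74 mm above the bench.
- feeder: Bench parts feeder fixed to the bench: grey drive casing 165 by 170 mm, 115 mm high, on the robot's side (-x), green open-topped hopper 210 by 200 mm on the far side (+x); origin on the bench below the tray's hinge line, x towards the hopper, z up. The tray lies over the casing.
- hopper_in (a point): Centre of the hopper's inner floor, 24 mm above the bench; 95 mm to the +x side of the hinge line; axes as the feeder's. The inside is 198 by 188 mm (x, y); the walls are 6 mm thick and rise 120 mm above this floor, 106 mm on the tray's side.
- tray (a joint): Tip angle of the loading tray in rad: 0 = level, resting; grows as the handle end is lifted, so that the tray pours over its hinge end into the hopper; stop at 1.2. The hinge is damped; let go, the tray sinks back to 0. Blanks slide from about 0.4 to 0.7 rad on; at 1.1 rad all slide out.
- tray_hinge (a point): Middle of the tray's hinge line, which is level with the tray's floor, 135 mm above the bench and along the feeder's y; fixed, axes as the feeder's. The aluminium tray lies to its -x side: 155 mm long, 164 mm wide, walls 40 mm high on three sides, open at the hinge; 0.3 kg without the blanks.
- tray_handle (a point): Middle of the tray's red round handle bar, 14 mm in diameter, 120 mm long along the tray's y, held by an arm at each end. With the tray level it is 215 mm to the -x side of the hinge line and 20 mm above it (155 mm above the bench); 53 mm are free between bar and tray, and nothing is below it. The point moves with the tray; its axes are the tray's (the feeder's when level).
- blank0: loose aluminium flange blank standing in the loading tray: a disc 52 mm in diameter and 14 mm thick with a hub 30 mm in diameter on top, 28 mm high in all, 100 g; origin at the middle of its height, on its axis
- blank1: loose aluminium flange blank standing in the loading tray: a disc 52 mm in diameter and 14 mm thick with a hub 30 mm in diameter on top, 28 mm high in all, 100 g; origin at the middle of its height, on its axis
- blank2: loose aluminium flange blank standing in the loading tray: a disc 52 mm in diameter and 14 mm thick with a hub 30 mm in diameter on top, 28 mm high in all, 100 g; origin at the middle of its height, on its axis
- blank3: loose solid brass bush blank standing in the loading tray: a cylinder 30 mm in diameter and 32 mm high, 100 g; origin at its centre
- blank4: loose solid brass bush blank standing in the loading tray: a cylinder 30 mm in diameter and 32 mm high, 100 g; origin at its centre
- parts_bin: Open blue plastic bin of scrap discs, 130 by 150 by 70 mm, origin under its centre, z up. Bystander: it must stay where it is.
- oil_bottle: Yellow plastic bottle with a red cap, 64 mm across, 170 mm high, origin under its centre. Bystander: it must stay where it is.
There are look-alikes about, which are no part of the job. What is shaped like the control_box but orange or purple is not meant.

How it is judged (in metres and radians):
On the way, in this order (a step that is already met when the one before it is completed fails the run):
1. the knob is turned to its off stop while the tray is still level and loaded (value of joint speed below 0.08 rad and value of joint tray below 0.15 rad), for 0.2 s.
2. the tray is tipped up and all five blanks are in the hopper (value of joint tray above 0.3 rad and x of blank0 in the frame of hopper_in between -0.1 and 0.1 m and y of blank0 in the frame of hopper_in between -0.1 and 0.1 m and z of blank0 in the frame of hopper_in between 0 and 0.105 m and x of blank1 in the frame of hopper_in between -0.1 and 0.1 m and y of blank1 in the frame of hopper_in between -0.1 and 0.1 m and z of blank1 in the frame of hopper_in between 0 and 0.105 m and x of blank2 in the frame of hopper_in between -0.1 and 0.1 m and y of blank2 in the frame of hopper_in between -0.1 and 0.1 m and z of blank2 in the frame of hopper_in between 0 and 0.105 m and x of blank3 in the frame of hopper_in between -0.1 and 0.1 m and y of blank3 in the frame of hopper_in between -0.1 and 0.1 m and z of blank3 in the frame of hopper_in between 0 and 0.105 m and x of blank4 in the frame of hopper_in between -0.1 and 0.1 m and y of blank4 in the frame of hopper_in between -0.1 and 0.1 m and z of blank4 in the frame of hopper_in between 0 and 0.105 m), for 0.1 s.
At the end, for the whole second after the job is handed in: The knob is within 0.08 rad (about 5 degrees) of its off stop, the tray is level again (within 0.08 rad), and all five blanks lie still inside the hopper, below its rim (value of joint each of speed, tray below 0.08 rad and x of blank0 in the frame of hopper_in between -0.1 and 0.1 m and y of blank0 in the frame of hopper_in between -0.1 and 0.1 m and z of blank0 in the frame of hopper_in between 0 and 0.105 m and x of blank1 in the frame of hopper_in between -0.1 and 0.1 m and y of blank1 in the frame of hopper_in between -0.1 and 0.1 m and z of blank1 in the frame of hopper_in between 0 and 0.105 m and x of blank2 in the frame of hopper_in between -0.1 and 0.1 m and y of blank2 in the frame of hopper_in between -0.1 and 0.1 m and z of blank2 in the frame of hopper_in between 0 and 0.105 m and x of blank3 in the frame of hopper_in between -0.1 and 0.1 m and y of blank3 in the frame of hopper_in between -0.1 and 0.1 m and z of blank3 in the frame of hopper_in between 0 and 0.105 m and x of blank4 in the frame of hopper_in between -0.1 and 0.1 m and y of blank4 in the frame of hopper_in between -0.1 and 0.1 m and z of blank4 in the frame of hopper_in between 0 and 0.105 m and linear speed of each of blank0, blank1, blank2, blank3, blank4 below 0.03 m/s); the robot touches nothing.
It fails at once if the blue parts bin or the oil bottle is shifted by more than 40 mm (distance of any of parts_bin, oil_bottle from where it was at the start of the episode above 0.04 m).
It also fails if it takes over 67 s, if anything falls off the work surface, if the arm or the gripper's body presses on something with over 40 N, if the wrist force passes 120 N, or if a joint passes its speed limit or range.

## Robot

A 6-joint arm with a two-finger parallel gripper is mounted at the origin on the work surface. World frame = base frame: x ahead of the robot, y to its left, z up, the work surface at z = 0. Lengths are in mm, angles in degrees, forces in N, time in s.
With the tool pointing down it reaches from about 400 to 925 mm from the base axis. Payload 3.4 kg.
Tool frame: the origin (TCP) lies midway between the tips of the shut fingers; the grasp point (between the pads) lies 19 mm behind it; z points along the fingers, y is the line along which they close (so a half turn about z gives the same grasp; the last joint's range is limited). The gripper opens to 85 mm and grips with 20 to 120 N. Pads are 22 mm wide; open, the fingers measure 114 mm over their backs; the gripper's body (76 mm by 85 mm) begins 54 mm behind the grasp point. The pads swing forward as they close: fully open they stand 13 mm farther back than shut.
Start: joints at [68.955, 17.578, 86.31, -0, 76.112, -4.211], TCP at [166.538, 550.36, 231.305] pointing down, gripper open.
Joint ranges: [-179.03, 179.03], [-60, 130.46], [8.19, 133.38], [-81.62, 261.62], [5.75, 156.47], [-153.77, 153.77]. Speed limits (degrees/s): [147.25, 147.25, 180, 180, 180, 180].

## Interface

Orientations are given as a 3x3 rotation matrix whose columns are the frame's x, y, z axes.
In Python, from workcell import manip gives the robot as it stands. The module is installed in compiled form; this text tells all that it offers.
- The arm moves only by the shell command python3 -m inch 'ROWS' [OPENING]. ROWS is JSON, a list of rows, each an object with "slide": the shift along the tool's x, y, z in units of 25 mm (1.0 is 25 mm), a list of three; "dr": the turn, a rotation vector about the tool's x, y, z in units of 10 degrees (1.0 is 10 degrees), a list of three. A call has 1 to 8 rows; each row shifts and turns the commanded pose from where the row before left it, along the tool's axes as they then stand; what a row does not reach is not made up. A row lasts 1/8 s, in which the tool goes at most 62.5 mm and 10.7 degrees, less where a joint would pass 70% of its speed; a pose out of reach is approached as far as the arm can. A call is refused whole if a number of a shift passes 1 or a number of a turn 1, either way. A call with a gripper value outside its range is refused whole. OPENING is the opening, from 0 (shut) to 1 (fully open), set as the call begins (- or left out, the last holds). The fingers move at their own pace and stop on an object; the grip force is fixed at half the most. Time passes only in rows, so rows that do not move let the fingers close. It gives the time, the measured TCP pose, the force, the opening and the grip force at its end, in the units of the state.
- manip.observe(): the state, without advancing time (a new reading comes with each control period).
- manip.camera(name): name is "scene" or "top"; returns a dict with "color" (400x640x3 uint8, blue, green, red), "fx", "fy", "cx", "cy" (pixels), "k1" (the pictures are not rectified: a ray, as slopes to the right and down, at radius r is drawn at 1 + k1 r^2 times it, then the intrinsics apply), "xyz" and "rotation" of the camera in the world. Camera axes: x right, y up, looking along -z (the intrinsics and any distortion apply to the point x, -y, -z); pixel columns grow to the right and rows downward; lengths in mm; the calibration is good to about 2 mm. A picture is of the moment at which its call begins. There is no depth.
- manip.hand_in(): hands the job in; it is judged then, once.
The state is a dict: "time_s": time; "joints": joint angles; "joint_velocities": joint speeds; "joint_torque": joint torques, N m; "eef_pos": TCP position; "orientation": TCP orientation; "wrist_force": force on the tool from outside, world axes, zero at the start; "wrist_torque": the same for the moment, N m; "finger_gap": finger opening in mm; "gripper_force": force on a finger pad.
Only numpy, scipy, OpenCV 4.12 (cv2) and the standard library are available. Lean on these libraries where they do the work, as an engineer would, in place of code of your own. Each camera call takes 0.05 s, during which the arm holds its last target. There are 200 camera calls.

## Working session

There is one attempt and no reset: what is moved stays moved. The work goes in short steps, Python scripts to look and compute and a shell command to move; the robot and the scene stay as the last step left them, time stands still between calls to the robot, and variables do not carry over. Pictures are saved under pics/ and viewed, at most 10 in all, crops included, and the job is handed in when it is done.

```bash
mkdir -p pics; python3 - <<'E'
from workcell import manip
import cv2, numpy as np
for n in("scene","top"):
    c=manip.camera(n); cv2.imwrite(f"pics/{n}0.png",c["color"])
    print(n,c["fx"],c["fy"],c["cx"],c["cy"],c["k1"],c["xyz"],np.round(c["rotation"],4).tolist())
s=manip.observe();print(s["time_s"],s["orientation"],s["finger_gap"],s["wrist_force"])
E
```

```text
scene 499.2864497421083 499.2864497421083 326.50054128510055 201.24223477024913 -0.027013709934116673 [1054.39971534  700.57018708 1454.54389397] [[-0.7691, -0.5508, 0.3241], [0.6391, -0.6667, 0.3834], [0.0049, 0.502, 0.8648]]
top 450.9459390119777 450.9459390119777 324.08672965467315 201.8170768347078 -0.00476998549268156 [ 236.62604293   96.16126872 1688.65527313] [[0.0368, 0.9783, -0.2038], [-0.9993, 0.0364, -0.0057], [0.0019, 0.2039, 0.979]]
0.1 [[-9.57159830e-01  2.89559321e-01 -6.77083103e-04]
 [ 2.89560077e-01  9.57158255e-01 -1.74264738e-03]
 [ 1.43475890e-04 -1.86404830e-03 -9.99998252e-01]] 85.11638451605698 [ 0.34084312 -0.30950209 -0.67492207]
```

View pics/scene0.png

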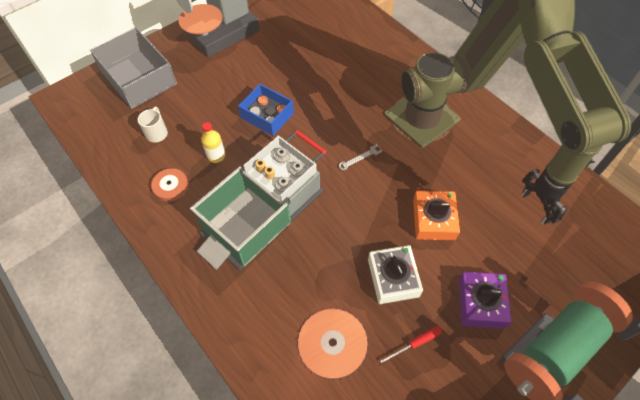

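View pics/top0.png

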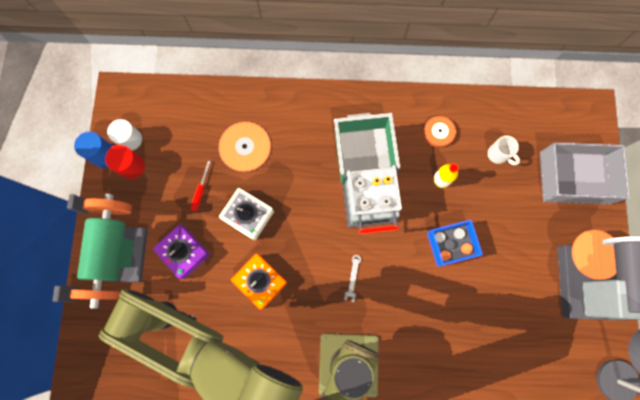

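The scene view shows the white box at (395,272), the red handle at (311,142) and the hopper at (242,215). In the top view they are at (246,212), (379,229) and (367,150). I'll enlarge the knob and the tray next.

```bash
python3 - <<'E'
import cv2, numpy as np
s=cv2.imread("pics/scene0.png");t=cv2.imread("pics/top0.png")
z=lambda im,x,y,w,h:cv2.resize(im[y:y+h,x:x+w],(400,300),interpolation=cv2.INTER_CUBIC)
cv2.imwrite("pics/m1.png",np.vstack([np.hstack([z(s,355,237,80,60),z(t,206,182,80,60)]),np.hstack([z(s,235,125,100,75),z(t,325,165,100,75)])]))
E
cat > h.py <<'E'
import numpy as np, cv2
from workcell import manip
from scipy.optimize import least_squares
def ray(c,p):
    K=np.array([[c["fx"],0,c["cx"]],[0,c["fy"],c["cy"]],[0,0,1]])
    u=cv2.undistortPoints(np.array([[p]],float),K,np.array([c["k1"],0,0,0.]))[0,0]
    d=np.array(c["rotation"])@[u[0],-u[1],-1]; return np.array(c["xyz"]),d/np.linalg.norm(d)
def onz(c,p,z):
    o,d=ray(c,p); return o+d*(z-o[2])/d[2]
def tri(a,pa,b,pb):
    o,d=ray(a,pa);q,e=ray(b,pb)
    s=np.linalg.lstsq(np.c_[d,-e],q-o,rcond=None)[0]
    A,B=o+d*s[0],q+e*s[1]; return (A+B)/2,np.linalg.norm(A-B)
E
```

```text
(no output)
```

View pics/m1.png

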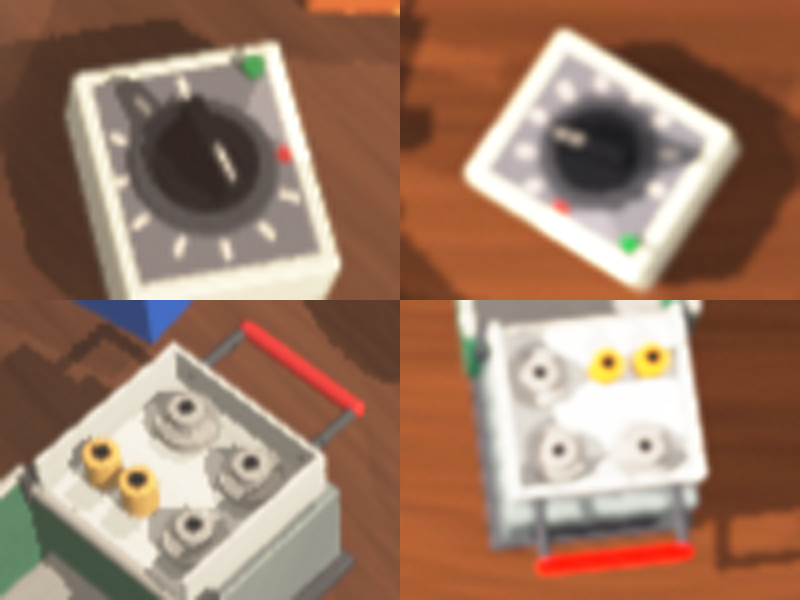

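The montage shows the red dot at (285,154) in the scene crop and (561,208) in the top crop. The pointer line is on the bar, about 1 rad or more clockwise from the dot. The handle ends are at (245,325)/(362,410) in the scene crop and (690,551)/(542,567) in the top crop.

```bash
cat > m.py <<'E'
from h import *
s=manip.camera("scene");t=manip.camera("top")
def S(x,y,k=5,o=(355,237)): return ((x+.5)/k-.5+o[0],(y+.5)/k-.5+o[1])
def T(x,y,k=5,o=(206,182)): return S(x-400,y,k,o)
def show(n,a,b):
    p,e=tri(s,a,t,b);print(n,p.round(1),"res",round(e,1));return p
c=[show("corner",S(*a),T(*b)) for a,b in [((278,43),(642,288)),((340,265),(466,172)),((75,75),(738,135))]]
ctr=(c[1]+c[2])/2
r=show("red",S(285,154),T(561,208)); g=show("green",S(254,67),T(629,243))
p0=show("ptr out",S(235,181),T(555,132)) ; p1=show("ptr in",S(216,145),T(584,139))
a=lambda v:np.degrees(np.arctan2(v[1],v[0]))
cs=np.array([onz(t,T(*b),60) for b in [(563,28),(738,135),(642,288),(466,172)]]);ct=cs.mean(0)
print("ctr",ctr.round(1),"ctr top z60",ct.round(1),"edges",np.linalg.norm(np.diff(cs,axis=0),axis=1).round(0))
print("edge dir front",a(c[1]-c[0]),a(cs[3]-cs[2]),a(cs[1]-cs[0]),"red dir",a(r-ctr),"ptr",a(p0-p1), a(p0-ctr), "top z104",a(onz(t,T(555,132),104)-onz(t,T(584,139),104)),"scene",a(onz(s,S(235,181),104)-onz(s,S(216,145),104)))
h1=show("h right",S(245,325-300,4,(235,125)),T(690,551-300,4,(325,165)))
h2=show("h left",S(362,410-300,4,(235,125)),T(542,567-300,4,(325,165)))
print("handle",((h1+h2)/2).round(1),a(h2-h1),np.linalg.norm(h2-h1))
# red masks
for n,cam,roi in(("s",s,(290,120,45,45)),("t",t,(350,215,60,25))):
    x,y,w,h=roi;im=cam["color"][y:y+h,x:x+w].astype(int)
    m=((im[...,2]>130)&(im[...,1]<70)&(im[...,0]<75)).astype(np.uint8)
    (cx,cy),wh,an=cv2.minAreaRect(np.argwhere(m)[:,::-1].astype(np.float32))
    print(n,m.sum(),cx+x,cy+y,wh,an); 
    if n=="s": A=(cx+x,cy+y)
    else: show("handle ctr mask",A,(cx+x,cy+y))
E
python3 m.py
```

```text
corner [427.9 360.   43.3] res 6.9
corner [507.2 491.   59.7] res 4.2
corner [542.7 296.4  49.5] res 8.7
red [482.9 419.8  59.4] res 5.1
green [458.6 367.7  62.9] res 4.8
ptr out [532.4 420.8  96.5] res 4.8
ptr in [527.1 398.6 101.5] res 4.6
ctr [524.9 393.7  54.6] ctr top z60 [524.7 390.4  60. ] edges [155. 131. 157.]
edge dir front 58.82242513812672 59.167756276492646 -119.42007859310303 red dir 148.14803141485316 ptr 76.78286327749753 74.70893687257463 top z104 78.44296754252983 scene 73.07613593683415
h right [ 474.6 -147.7  153.2] res 4.0
h left [455.7 -20.4 154. ] res 4.7
handle [465.2 -84.1 153.6] 98.4321022688453 128.62789603178624
s 78 307.46044540405273 141.2099380493164 (33.406959533691406, 2.770643949508667) 37.23483657836914
t 161 378.50000190734863 229.0 (4.477667808532715, 37.41339874267578) 84.2894058227539
handle ctr mask [469.3 -87.  152.9] res 4.2
```

```bash
cat > go.py <<'E'
# python3 go.py x y z yaw : remaining shift (units) in tool axes and turn (units) to a tool-down pose with tool-x yaw
import sys,numpy as np
from workcell import manip
from scipy.spatial.transform import Rotation as Ro
x,y,z,w=map(float,sys.argv[1:5]); s=manip.observe();R=np.array(s["orientation"])
c,n=np.cos(np.radians(w)),np.sin(np.radians(w)); G=np.array([[c,n,0],[n,-c,0],[0,0,-1]])
print("slide",(R.T@(np.array([x,y,z])-s["eef_pos"])/25).round(2),"dr",(np.degrees(Ro.from_matrix(R.T@G).as_rotvec())/10).round(2),"joints",np.round(s["joints"],1),"F",np.round(s["wrist_force"],1),"M",np.round(s["wrist_torque"],2),"gap",round(s["finger_gap"],1),"t",s["time_s"])
E
R='{"slide":[-0.97,-0.12,0],"dr":[0,0,0]}'; 
python3 -m inch '[{"slide":[-0.97,-0.12,0],"dr":[0,0,0]},{"slide":[-0.97,-0.12,0],"dr":[0,0,0]},{"slide":[-0.97,-0.12,0],"dr":[0,0,0]},{"slide":[-0.97,-0.12,0],"dr":[0,0,0]},{"slide":[-0.97,-0.12,0],"dr":[0,0,0]},{"slide":[-0.97,-0.12,0],"dr":[0,0,0]},{"slide":[-0.97,-0.12,0],"dr":[0,0,0]},{"slide":[-0.97,-0.12,0],"dr":[0,0,0]}]' 1
python3 -m inch '[{"slide":[-0.97,-0.12,0],"dr":[0,0,0]},{"slide":[-0.97,-0.12,0],"dr":[0,0,0]},{"slide":[-0.97,-0.12,0],"dr":[0,0,0]},{"slide":[-0.97,-0.12,0],"dr":[0,0,0]},{"slide":[-0.97,-0.12,0],"dr":[0,0,0]},{"slide":[-0.97,-0.12,0],"dr":[0,0,0]},{"slide":[-0.97,-0.12,0],"dr":[0,0,0]},{"slide":[-0.97,-0.12,0],"dr":[0,0,0]}]'
python3 -m inch '[{"slide":[0,0,0],"dr":[0,0,1]},{"slide":[0,0,0],"dr":[0,0,1]},{"slide":[0,0,0],"dr":[0,0,1]},{"slide":[0,0,0],"dr":[0,0,1]},{"slide":[0,0,0],"dr":[0,0,1]},{"slide":[0,0,0],"dr":[0,0,1]},{"slide":[0,0,0],"dr":[0,0,1]},{"slide":[0,0,0],"dr":[0,0,1]}]'
python3 go.py 525 391.5 200 76
```

```text
time_s: 1.2
eef_pos: [345.9, 470.7, 231.1]
orientation: [[-0.957, 0.29, -0.0], [0.29, 0.957, -0.0], [0.0, -0.0, -1.0]]
wrist_force: [0.7, -0.1, 0.3]
finger_gap: 85.6
gripper_force: 0.0
time_s: 2.2
eef_pos: [525.5, 391.4, 231.3]
orientation: [[-0.957, 0.29, -0.0], [0.29, 0.957, 0.0], [0.0, -0.0, -1.0]]
wrist_force: [-0.5, 0.1, -0.5]
finger_gap: 85.1
gripper_force: 0.0
time_s: 3.2
eef_pos: [524.8, 391.7, 231.2]
orientation: [[0.125, 0.992, -0.0], [0.992, -0.125, -0.0], [-0.0, -0.0, -1.0]]
wrist_force: [-0.5, -0.1, 0.3]
finger_gap: 85.4
gripper_force: 0.0
slide [-0.01  0.01  1.25] dr [-0.    0.    0.68] joints [33.  24.  76.1  0.  79.9 40.2] F [-0.5 -0.1  0.3] M [ 0.02  0.04 -0.02] gap 85.4 t 3.2
```

```bash

python3 -m inch '[{"slide":[0,0,1],"dr":[0,0,0.68]},{"slide":[0,0,1],"dr":[0,0,0]},{"slide":[0,0,1],"dr":[0,0,0]},{"slide":[0,0,1],"dr":[0,0,0]},{"slide":[0,0,1],"dr":[0,0,0]},{"slide":[0,0,1],"dr":[0,0,0]},{"slide":[0,0,0],"dr":[0,0,0]}]' 0.6
python3 go.py 525 391.5 80 76
python3 -m inch '[{"slide":[0,0,0],"dr":[0,0,0]},{"slide":[0,0,0],"dr":[0,0,0]},{"slide":[0,0,0],"dr":[0,0,0]},{"slide":[0,0,0],"dr":[0,0,0]},{"slide":[0,0,0],"dr":[0,0,0]},{"slide":[0,0,0],"dr":[0,0,0]}]' 0
python3 go.py 525 391.5 80 149.2; python3 - <<'E'
from h import *
s=manip.camera("scene");t=manip.camera("top")
z=lambda im,x,y,w,h:cv2.resize(im[y:y+h,x:x+w],(400,300),interpolation=cv2.INTER_CUBIC)
cv2.imwrite("pics/m2.png",np.hstack([z(s["color"],345,220,100,75),z(t["color"],196,175,100,75)]))
E
```

```text
time_s: 4.08
eef_pos: [523.2, 390.7, 79.0]
orientation: [[0.236, 0.972, -0.004], [0.972, -0.236, -0.003], [-0.004, -0.003, -1.0]]
wrist_force: [-0.9, 0.2, 1.0]
finger_gap: 51.1
gripper_force: 0.0
slide [ 0.05  0.06 -0.04] dr [-0.02  0.02  0.04] joints [33.1 31.5 86.7 -0.  62.1 46.7] F [-0.9  0.2  1. ] M [-0.01  0.01 -0.02] gap 51.1 t 4.075
time_s: 4.82
eef_pos: [524.1, 392.5, 82.9]
orientation: [[0.236, 0.972, 0.001], [0.972, -0.236, 0.001], [0.001, 0.001, -1.0]]
wrist_force: [-2.4, -0.5, 5.4]
finger_gap: 12.6
gripper_force: 60.4
slide [-0.03  0.04  0.12] dr [ 0.01 -0.   -7.28] joints [33.1 31.2 86.6  0.  62.1 46.7] F [-2.4 -0.5  5.4] M [-0.06  0.48  0.03] gap 12.6 t 4.825
```

View pics/m2.png

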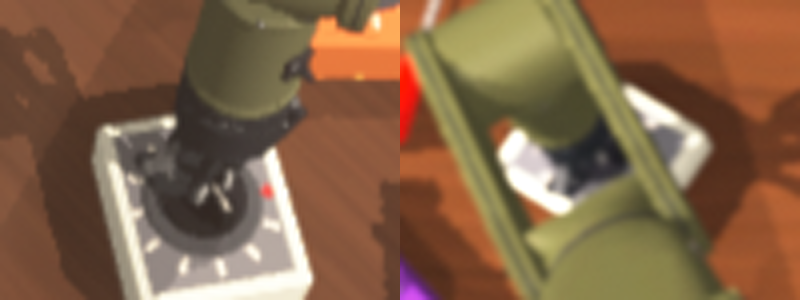

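The picture shows the fingers straddling the bar at (205,195) in the scene crop. A gap of 12.6 mm with 60 N on the pads means the bar is held, so I'll turn it anticlockwise.

```bash

python3 -m inch '[{"slide":[0,0,0],"dr":[0,0,-0.8]},{"slide":[0,0,0],"dr":[0,0,-0.8]},{"slide":[0,0,0],"dr":[0,0,-0.8]},{"slide":[0,0,0],"dr":[0,0,-0.8]},{"slide":[0,0,0],"dr":[0,0,-0.8]},{"slide":[0,0,0],"dr":[0,0,-0.8]},{"slide":[0,0,0],"dr":[0,0,-0.8]},{"slide":[0,0,0],"dr":[0,0,-0.8]}]'
python3 go.py 525 391.5 80 149.2
python3 -m inch '[{"slide":[0,0,0],"dr":[0,0,-0.4]},{"slide":[0,0,0],"dr":[0,0,-0.4]},{"slide":[0,0,0],"dr":[0,0,0]}]'
python3 go.py 525 391.5 80 149.2
python3 -m inch '[{"slide":[0,0,0],"dr":[0,0,-0.3]},{"slide":[0,0,0],"dr":[0,0,0]}]'
python3 go.py 525 391.5 80 149.2
```

```text
time_s: 5.92
eef_pos: [527.5, 393.6, 83.0]
orientation: [[-0.773, 0.634, 0.007], [0.634, 0.773, 0.004], [-0.003, 0.007, -1.0]]
wrist_force: [4.5, 2.4, -1.2]
finger_gap: 12.7
gripper_force: 59.6
slide [ 0.02 -0.13  0.12] dr [ 0.04  0.02 -0.86] joints [ 33.1  31.3  86.4  -0.1  61.8 -17.5] F [ 4.5  2.4 -1.2] M [ 0.29 -0.6  -0.06] gap 12.7 t 5.925
time_s: 6.3
eef_pos: [527.7, 394.0, 83.0]
orientation: [[-0.852, 0.524, 0.008], [0.524, 0.852, 0.004], [-0.004, 0.007, -1.0]]
wrist_force: [4.3, 2.9, -0.1]
finger_gap: 12.7
gripper_force: 59.5
slide [ 0.04 -0.14  0.12] dr [ 0.04  0.02 -0.08] joints [ 33.1  31.3  86.4  -0.   61.8 -25.3] F [ 4.3  2.9 -0.1] M [ 0.31 -0.53  0.1 ] gap 12.7 t 6.3
time_s: 6.55
eef_pos: [527.8, 394.1, 83.0]
orientation: [[-0.877, 0.48, 0.008], [0.48, 0.877, 0.005], [-0.004, 0.008, -1.0]]
wrist_force: [5.3, 2.3, -0.5]
finger_gap: 12.7
gripper_force: 59.8
slide [ 0.05 -0.14  0.12] dr [0.04 0.02 0.21] joints [ 33.1  31.3  86.4  -0.   61.8 -28.2] F [ 5.3  2.3 -0.5] M [ 0.31 -0.61 -0.39] gap 12.7 t 6.55
```

```bash

python3 -m inch '[{"slide":[0,0,0],"dr":[0,0,-0.2]},{"slide":[0,0,0],"dr":[0,0,0]},{"slide":[0,0,0],"dr":[0,0,0]}]'
python3 go.py 525 391.5 80 149.2
```

```text
time_s: 6.92
eef_pos: [527.8, 394.1, 83.0]
orientation: [[-0.892, 0.451, 0.007], [0.451, 0.892, 0.005], [-0.004, 0.008, -1.0]]
wrist_force: [4.2, 1.9, -0.2]
finger_gap: 12.8
gripper_force: 68.1
slide [ 0.05 -0.14  0.12] dr [0.05 0.02 0.4 ] joints [ 33.1  31.3  86.4   0.   61.8 -30.1] F [ 4.2  1.9 -0.2] M [ 0.32 -0.65 -1.21] gap 12.8 t 6.925
```

The moment has risen to −1.2 N m, so the knob is at the stop. I'll ease off, release and rise.

```bash

python3 -m inch '[{"slide":[0,0,0],"dr":[0,0,0.3]},{"slide":[0,0,0],"dr":[0,0,0]}]'
python3 -m inch '[{"slide":[0,0,0],"dr":[0,0,0]},{"slide":[0,0,0],"dr":[0,0,0]},{"slide":[0,0,0],"dr":[0,0,0]},{"slide":[0,0,-1],"dr":[0,0,0]},{"slide":[0,0,-1],"dr":[0,0,0]},{"slide":[0,0,-1],"dr":[0,0,0]},{"slide":[0,0,-1],"dr":[0,0,0]},{"slide":[0,0,-1],"dr":[0,0,0]}]' 0.6
python3 -m inch '[{"slide":[0,0,-1],"dr":[0,0,0]},{"slide":[0,0,-1],"dr":[0,0,0]},{"slide":[0,0,0],"dr":[0,0,0]}]'
python3 - <<'E'
from h import *
s=manip.camera("scene");t=manip.camera("top")
z=lambda im,x,y,w,h:cv2.resize(im[y:y+h,x:x+w],(400,300),interpolation=cv2.INTER_CUBIC)
cv2.imwrite("pics/m3.png",np.hstack([z(s["color"],355,237,80,60),z(t["color"],206,182,80,60)]))
E
python3 go.py 466 -85 250 180
```

```text
time_s: 7.18
eef_pos: [527.8, 394.0, 83.0]
orientation: [[-0.869, 0.495, 0.008], [0.495, 0.869, 0.004], [-0.004, 0.008, -1.0]]
wrist_force: [5.1, 2.7, -0.5]
finger_gap: 12.6
gripper_force: 59.5
time_s: 8.18
eef_pos: [523.6, 391.9, 207.0]
orientation: [[-0.869, 0.494, -0.0], [0.494, 0.869, -0.0], [0.0, -0.001, -1.0]]
wrist_force: [0.5, 0.1, -0.3]
finger_gap: 51.4
gripper_force: 0.0
time_s: 8.55
eef_pos: [525.0, 392.8, 258.6]
orientation: [[-0.869, 0.494, 0.004], [0.494, 0.869, 0.003], [-0.002, 0.004, -1.0]]
wrist_force: [-0.1, -0.7, 0.0]
finger_gap: 51.2
gripper_force: 0.0
slide [ -7.43 -17.72   0.24] dr [-0.   -0.   -2.96] joints [ 33.1  23.   74.1  -0.   82.9 -27.3] F [-0.4 -0.5 -0.4] M [ 0.07 -0.   -0.03] gap 51.4 t 8.65
```

View pics/m3.png

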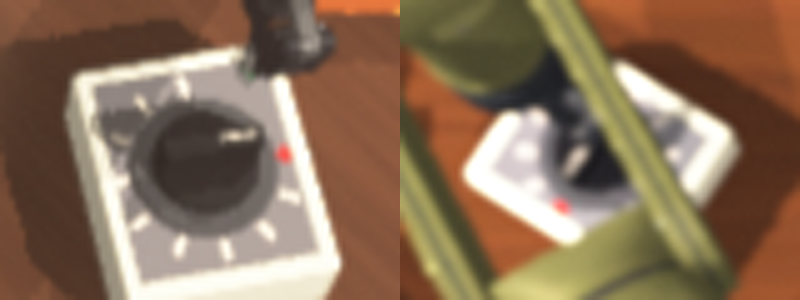

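The pointer now runs (222,137)→(257,129) in the scene crop, towards the red dot. I'll check the angle and work out the handle geometry.

```bash
cat >> m.py <<'E'
print("NOW ptr", a(onz(s,S(257,129),104)-onz(s,S(222,137),104)), a(onz(t,T(567,176),104)-onz(t,T(586,145),104)))
E
python3 m.py | tail -1
```

```text
NOW ptr 153.91897701567171 152.61363757795843
```

The pointer sits at about 153°, against roughly 150° for the red dot direction, so the knob is at its stop. Next is the handle, with the tool's x-axis yawed to 98.4°.

```bash

python3 -m inch '[{"slide":[0,0,0],"dr":[0,0,1]},{"slide":[0,0,0],"dr":[0,0,1]},{"slide":[0,0,0],"dr":[0,0,1]},{"slide":[0,0,0],"dr":[0,0,1]},{"slide":[0,0,0],"dr":[0,0,1]},{"slide":[-0.98,-0.27,0],"dr":[0,0,0.2]},{"slide":[-0.98,-0.27,0],"dr":[0,0,0]},{"slide":[-0.98,-0.27,0],"dr":[0,0,0]}]' >/dev/null
python3 -m inch '[{"slide":[-0.98,-0.27,0],"dr":[0,0,0]},{"slide":[-0.98,-0.27,0],"dr":[0,0,0]},{"slide":[-0.98,-0.27,0],"dr":[0,0,0]},{"slide":[-0.98,-0.27,0],"dr":[0,0,0]},{"slide":[-0.98,-0.27,0],"dr":[0,0,0]},{"slide":[-0.98,-0.27,0],"dr":[0,0,0]},{"slide":[-0.98,-0.27,0],"dr":[0,0,0]},{"slide":[-0.98,-0.27,0],"dr":[0,0,0]}]' >/dev/null
python3 -m inch '[{"slide":[-0.98,-0.27,0],"dr":[0,0,0]},{"slide":[-0.98,-0.27,0],"dr":[0,0,0]},{"slide":[-0.98,-0.27,0],"dr":[0,0,0]},{"slide":[-0.98,-0.27,0],"dr":[0,0,0]},{"slide":[-0.98,-0.27,0],"dr":[0,0,0]},{"slide":[-0.98,-0.27,0],"dr":[0,0,0]},{"slide":[-0.98,-0.27,0],"dr":[0,0,0]},{"slide":[0,0,0],"dr":[0,0,0]}]' >/dev/null
python3 go.py 467 -86 133 98.4
```

```text
slide [-0.87 -0.18  4.94] dr [ 0.    0.   -0.02] joints [-12.9   8.1  95.5  -0.   76.3 -21.1] F [-0.3  0.3  0.2] M [-0.03 -0.02  0.03] gap 51.1 t 11.75
```

```bash

python3 -m inch '[{"slide":[-0.87,-0.18,0],"dr":[0,0,0]},{"slide":[0,0,1],"dr":[0,0,0]},{"slide":[0,0,1],"dr":[0,0,0]},{"slide":[0,0,1],"dr":[0,0,0]},{"slide":[0,0,1],"dr":[0,0,0]},{"slide":[0,0,0.9],"dr":[0,0,0]},{"slide":[0,0,0],"dr":[0,0,0]},{"slide":[0,0,0],"dr":[0,0,0]}]'
python3 - <<'E'
from h import *
s=manip.camera("scene");t=manip.camera("top")
z=lambda im,x,y,w,h:cv2.resize(im[y:y+h,x:x+w],(400,300),interpolation=cv2.INTER_CUBIC)
cv2.imwrite("pics/m4.png",np.hstack([z(s["color"],255,105,100,75),z(t["color"],325,175,100,75)]))
E
python3 go.py 467 -86 133 98.4
```

```text
time_s: 12.75
eef_pos: [468.1, -84.0, 134.5]
orientation: [[-0.146, 0.989, 0.001], [0.989, 0.146, -0.0], [-0.0, 0.001, -1.0]]
wrist_force: [-0.7, 0.5, -0.7]
finger_gap: 51.1
gripper_force: 0.0
slide [-0.06 -0.07  0.08] dr [ 0.01  0.   -0.  ] joints [-15.3  15.5 105.6   0.   58.7 -23.7] F [ 0.  -0.8  0.2] M [ 0.01 -0.02  0.  ] gap 51.3 t 12.85
```

View pics/m4.png

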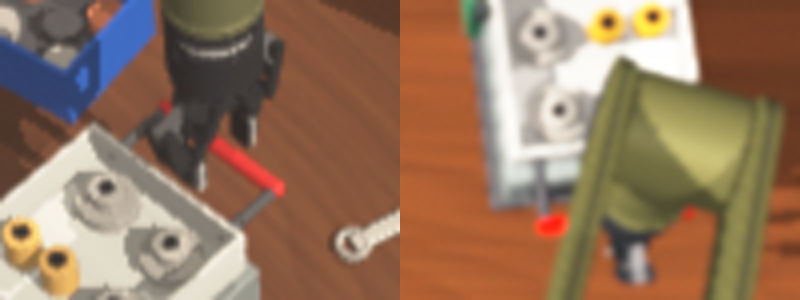

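The picture shows the fingers either side of the red bar, around (205,140) in the scene crop. I'll close the gripper and work out the arc.

```bash

python3 -m inch '[{"slide":[0,0,0],"dr":[0,0,0]},{"slide":[0,0,0],"dr":[0,0,0]},{"slide":[0,0,0],"dr":[0,0,0]},{"slide":[0,0,0],"dr":[0,0,0]},{"slide":[0,0,0],"dr":[0,0,0]},{"slide":[0,0,0],"dr":[0,0,0]}]' 0
python3 go.py 467 -86 133 98.4
python3 -c "
import numpy as np
p=np.radians(174.7-np.arange(0,67,3)); print(np.c_[np.diff(216*np.cos(p)),-np.diff(216*np.sin(p))].__truediv__(25).round(2).tolist())"
```

```text
time_s: 13.6
eef_pos: [466.4, -84.4, 134.4]
orientation: [[-0.146, 0.989, -0.002], [0.989, 0.146, -0.001], [-0.0, -0.002, -1.0]]
wrist_force: [-3.6, -0.7, 6.6]
finger_gap: 12.0
gripper_force: 58.4
slide [-0.07  0.02  0.06] dr [-0.01  0.   -0.  ] joints [-1.530e+01  1.550e+01  1.057e+02 -1.000e-01  5.880e+01 -2.370e+01] F [-3.6 -0.7  6.6] M [-0.2   0.71  0.04] gap 12.0 t 13.6
[[0.05, -0.45], [0.08, -0.45], [0.1, -0.44], [0.12, -0.44], [0.15, -0.43], [0.17, -0.42], [0.19, -0.41], [0.21, -0.4], [0.23, -0.39], [0.25, -0.38], [0.27, -0.36], [0.29, -0.35], [0.31, -0.33], [0.32, -0.32], [0.34, -0.3], [0.36, -0.28], [0.37, -0.26], [0.38, -0.24], [0.39, -0.22], [0.41, -0.2], [0.42, -0.18], [0.42, -0.16]]
```

```bash

python3 -m inch '[{"slide":[0,0.05,-0.45],"dr":[0,0,0]},{"slide":[0,0.08,-0.45],"dr":[0,0,0]},{"slide":[0,0.1,-0.44],"dr":[0,0,0]},{"slide":[0,0.12,-0.44],"dr":[0,0,0]},{"slide":[0,0.15,-0.43],"dr":[0,0,0]},{"slide":[0,0.17,-0.42],"dr":[0,0,0]},{"slide":[0,0,0],"dr":[0,0,0]}]'
python3 go.py 467 -86 133 98.4
```

```text
time_s: 14.48
eef_pos: [482.2, -82.1, 200.4]
orientation: [[-0.146, 0.989, -0.004], [0.989, 0.146, -0.001], [-0.0, -0.004, -1.0]]
wrist_force: [-6.0, -4.4, -2.5]
finger_gap: 12.1
gripper_force: 58.7
slide [-0.07 -0.61  2.7 ] dr [-0.02  0.   -0.  ] joints [-14.5  12.4  98.7  -0.1  69.1 -22.9] F [-6.  -4.4 -2.5] M [-0.66  1.23  0.02] gap 12.1 t 14.475
```

Forces are low and the bar is still held, so I'll continue.

```bash

python3 -m inch '[{"slide":[0,0.19,-0.41],"dr":[0,0,0]},{"slide":[0,0.21,-0.4],"dr":[0,0,0]},{"slide":[0,0.23,-0.39],"dr":[0,0,0]},{"slide":[0,0.25,-0.38],"dr":[0,0,0]},{"slide":[0,0.27,-0.36],"dr":[0,0,0]},{"slide":[0,0.29,-0.35],"dr":[0,0,0]},{"slide":[0,0.31,-0.33],"dr":[0,0,0]},{"slide":[0,0,0],"dr":[0,0,0]}]'
python3 go.py 467 -86 133 98.4
python3 -m inch '[{"slide":[0,0.32,-0.32],"dr":[0,0,0]},{"slide":[0,0.34,-0.3],"dr":[0,0,0]},{"slide":[0,0.36,-0.28],"dr":[0,0,0]},{"slide":[0,0.37,-0.26],"dr":[0,0,0]},{"slide":[0,0.38,-0.24],"dr":[0,0,0]},{"slide":[0,0.39,-0.22],"dr":[0,0,0]},{"slide":[0,0,0],"dr":[0,0,0]},{"slide":[0,0,0],"dr":[0,0,0]}]'
python3 go.py 467 -86 133 98.4
python3 -m inch '[{"slide":[0,0.41,-0.2],"dr":[0,0,0]},{"slide":[0,0.42,-0.18],"dr":[0,0,0]},{"slide":[0,0.42,-0.16],"dr":[0,0,0]},{"slide":[0,0,0],"dr":[0,0,0]},{"slide":[0,0,0],"dr":[0,0,0]},{"slide":[0,0,0],"dr":[0,0,0]},{"slide":[0,0,0],"dr":[0,0,0]},{"slide":[0,0,0],"dr":[0,0,0]}]'
python3 go.py 467 -86 133 98.4
python3 - <<'E'
from h import *
s=manip.camera("scene");t=manip.camera("top")
z=lambda im,x,y,w,h:cv2.resize(im[y:y+h,x:x+w],(400,300),interpolation=cv2.INTER_CUBIC)
cv2.imwrite("pics/m5.png",np.hstack([z(s["color"],185,115,160,120),z(t["color"],305,105,160,120)]))
E
```

```text
time_s: 15.48
eef_pos: [523.9, -75.9, 267.2]
orientation: [[-0.146, 0.989, -0.006], [0.989, 0.146, -0.002], [-0.001, -0.006, -1.0]]
wrist_force: [-13.3, -3.8, 9.8]
finger_gap: 12.1
gripper_force: 58.8
slide [-0.06 -2.28  5.38] dr [-0.04  0.   -0.  ] joints [-12.7  12.6  88.1  -0.2  79.6 -21. ] F [-13.3  -3.8   9.8] M [-0.64  2.21  0.05] gap 12.1 t 15.475
time_s: 16.48
eef_pos: [579.3, -67.8, 310.6]
orientation: [[-0.145, 0.989, 0.001], [0.989, 0.145, -0.002], [-0.002, 0.001, -1.0]]
wrist_force: [-11.2, -1.0, 16.4]
finger_gap: 11.6
gripper_force: 61.1
slide [-0.06 -4.56  7.1 ] dr [ 0.01  0.01 -0.  ] joints [-10.8  15.4  78.   -0.1  86.5 -19.1] F [-11.2  -1.   16.4] M [-0.39  2.11  0.  ] gap 11.6 t 16.475
time_s: 17.48
eef_pos: [612.0, -63.0, 323.6]
orientation: [[-0.145, 0.989, 0.005], [0.989, 0.145, -0.001], [-0.001, 0.004, -1.0]]
wrist_force: [-5.0, -2.0, 10.1]
finger_gap: 12.0
gripper_force: 62.3
slide [-0.06 -5.91  7.6 ] dr [ 0.03  0.01 -0.  ] joints [ -9.8  17.7  72.9   0.   89.2 -18.2] F [-5.  -2.  10.1] M [-0.32  1.09  0.01] gap 12.0 t 17.475
```

View pics/m5.png

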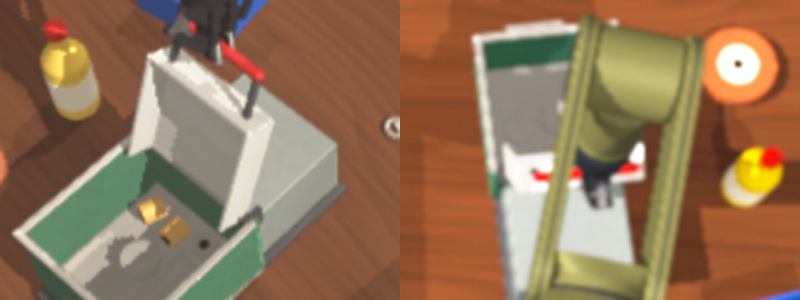

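The tray is up at about 66° and looks empty, with two brass bushes and at least one flange in the hopper. I'll count the flanges at higher zoom before lowering.

```bash
python3 - <<'E'
from h import *
s=manip.camera("scene")["color"][160:215,190:295]
t=manip.camera("top")["color"][110:190,325:405]
f=lambda im,w,h:cv2.convertScaleAbs(cv2.resize(im,(w,h),interpolation=cv2.INTER_CUBIC),alpha=1.5)
cv2.imwrite("pics/m6.png",np.hstack([f(s,500,300),f(t,300,300)]))
E
```

```text
(no output)
```

View pics/m6.png

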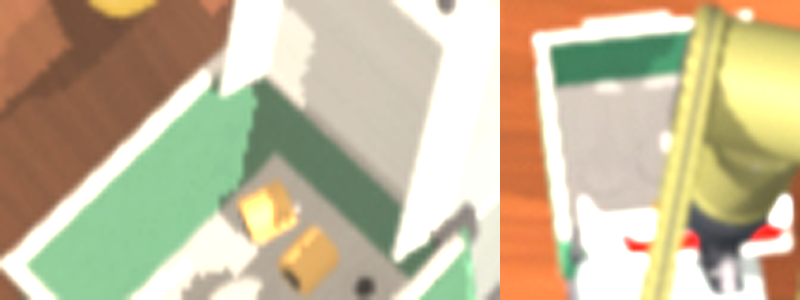

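The bushes are at (267,212) and (310,258), and a flange hole shows at (365,287). I'll lower along the same arc and recount.

```bash

python3 -m inch '[{"slide":[0,-0.42,0.16],"dr":[0,0,0]},{"slide":[0,-0.42,0.18],"dr":[0,0,0]},{"slide":[0,-0.41,0.2],"dr":[0,0,0]},{"slide":[0,-0.39,0.22],"dr":[0,0,0]},{"slide":[0,-0.38,0.24],"dr":[0,0,0]},{"slide":[0,-0.37,0.26],"dr":[0,0,0]},{"slide":[0,-0.36,0.28],"dr":[0,0,0]},{"slide":[0,-0.34,0.3],"dr":[0,0,0]}]'
python3 -m inch '[{"slide":[0,-0.32,0.32],"dr":[0,0,0]},{"slide":[0,-0.31,0.33],"dr":[0,0,0]},{"slide":[0,-0.29,0.35],"dr":[0,0,0]},{"slide":[0,-0.27,0.36],"dr":[0,0,0]},{"slide":[0,-0.25,0.38],"dr":[0,0,0]},{"slide":[0,-0.23,0.39],"dr":[0,0,0]},{"slide":[0,-0.21,0.4],"dr":[0,0,0]},{"slide":[0,-0.19,0.41],"dr":[0,0,0]}]'
python3 -m inch '[{"slide":[0,-0.17,0.42],"dr":[0,0,0]},{"slide":[0,-0.15,0.43],"dr":[0,0,0]},{"slide":[0,-0.12,0.44],"dr":[0,0,0]},{"slide":[0,-0.1,0.44],"dr":[0,0,0]},{"slide":[0,-0.08,0.45],"dr":[0,0,0]},{"slide":[0,-0.05,0.45],"dr":[0,0,0]},{"slide":[0,0,0],"dr":[0,0,0]},{"slide":[0,0,0],"dr":[0,0,0]}]'
python3 go.py 466.4 -84.4 134.4 98.4
python3 - <<'E'
from h import *
s=manip.camera("scene")["color"][125:275,180:340]
cv2.imwrite("pics/m7.png",cv2.resize(s,(640,600),interpolation=cv2.INTER_CUBIC))
E
```

```text
time_s: 18.68
eef_pos: [536.0, -74.2, 276.6]
orientation: [[-0.145, 0.989, 0.005], [0.989, 0.145, -0.001], [-0.001, 0.005, -1.0]]
wrist_force: [-6.4, -1.4, 10.4]
finger_gap: 11.7
gripper_force: 65.4
time_s: 19.68
eef_pos: [483.9, -81.9, 201.2]
orientation: [[-0.145, 0.989, 0.001], [0.989, 0.145, -0.001], [-0.001, 0.001, -1.0]]
wrist_force: [-6.4, -2.4, 6.5]
finger_gap: 11.9
gripper_force: 69.4
time_s: 20.68
eef_pos: [466.7, -84.4, 134.3]
orientation: [[-0.146, 0.989, -0.002], [0.989, 0.146, -0.0], [-0.0, -0.002, -1.0]]
wrist_force: [-4.9, -3.1, -1.2]
finger_gap: 12.1
gripper_force: 73.0
slide [ 0.   -0.01 -0.  ] dr [-0.01  0.   -0.  ] joints [-1.530e+01  1.560e+01  1.057e+02 -1.000e-01  5.880e+01 -2.370e+01] F [-4.9 -3.1 -1.2] M [-0.54  0.7   0.05] gap 12.1 t 20.675
```

View pics/m7.png

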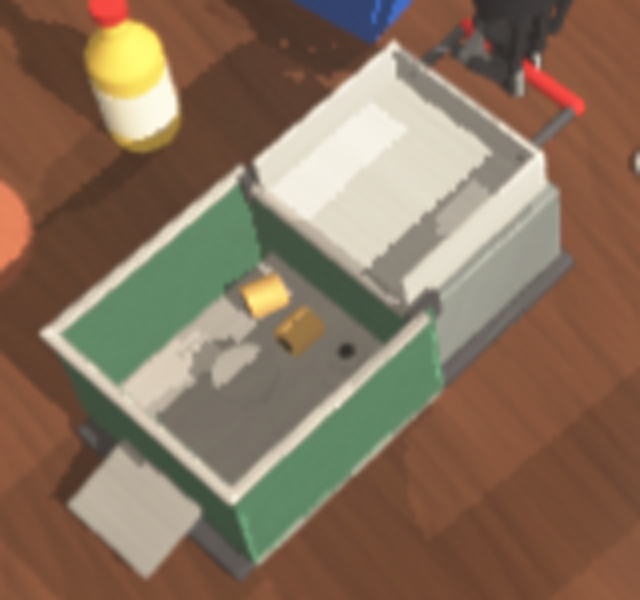

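The tray is level and empty, with the bushes and flanges in the hopper and nothing outside it. I'll release the handle and rise.

```bash

python3 -m inch '[{"slide":[0,0,0],"dr":[0,0,0]},{"slide":[0,0,0],"dr":[0,0,0]},{"slide":[0,0,0],"dr":[0,0,0]},{"slide":[0,0,-0.6],"dr":[0,0,0]},{"slide":[0,0,-1],"dr":[0,0,0]},{"slide":[0,0,-1],"dr":[0,0,0]},{"slide":[0,0,-1],"dr":[0,0,0]},{"slide":[0,0,-1],"dr":[0,0,0]}]' 0.6
python3 -m inch '[{"slide":[0,-1,-1],"dr":[0,0,0]},{"slide":[0,-1,-1],"dr":[0,0,0]},{"slide":[0,0,0],"dr":[0,0,0]},{"slide":[0,0,0],"dr":[0,0,0]},{"slide":[0,0,0],"dr":[0,0,0]},{"slide":[0,0,0],"dr":[0,0,0]},{"slide":[0,0,0],"dr":[0,0,0]},{"slide":[0,0,0],"dr":[0,0,0]}]'
python3 - <<'E'
from h import *
s=manip.camera("scene")["color"];t=manip.camera("top")["color"]
f=lambda im:cv2.convertScaleAbs(cv2.resize(im,(400,400),interpolation=cv2.INTER_CUBIC),alpha=1.3)
cv2.imwrite("pics/m8.png",np.hstack([f(s[115:275,185:345]),f(t[105:245,310:450])]))
E
```

```text
time_s: 21.72
eef_pos: [467.9, -84.0, 249.9]
orientation: [[-0.146, 0.989, 0.001], [0.989, 0.146, 0.0], [0.0, 0.001, -1.0]]
wrist_force: [0.6, -0.5, -0.1]
finger_gap: 51.2
gripper_force: 0.0
time_s: 22.72
eef_pos: [418.2, -91.4, 298.5]
orientation: [[-0.146, 0.989, -0.001], [0.989, 0.146, 0.0], [0.0, -0.001, -1.0]]
wrist_force: [0.3, 0.1, 0.6]
finger_gap: 51.4
gripper_force: 0.0
```

View pics/m8.png

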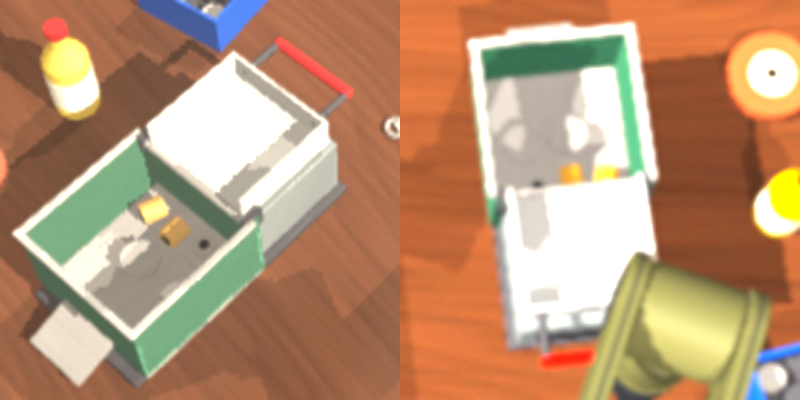

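The tray is level, released and empty. The top crop shows two flanges at (513,137) and (578,133), a third's hole at (537,184) and the bushes at (570,173) and (605,173), all in the hopper. The bin and bottle have not moved, so I'll hand in.

```bash
python3 -c "
from workcell import manip
print(manip.hand_in())"
```

```text
the job is handed in; nothing more can be done
None
```

I turned the knob to its off stop, tipped all five blanks into the hopper, lowered and released the tray, left the bin and bottle in place, and handed in at about 23 s; the hand-in returned no verdict.

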